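File the burr off a clamped plate with two forward strokes

TASK

Take the blue-handled file from the cork mat and file the upper edge of the aluminium plate in the green clamp with two forward strokes straight across the edge: start each with the front part of the blade (the end away from you) on the edge, push away from you with light pressure until the rear part is on it, then lift the file clear before bringing it back; never drag it backward on the edge. When done, lay the file flat on the cork mat again, beside the yellow-handled one, which stays where it is.

Things in the scene. Friction and masses are not known exactly. Their poses are not given: they have to be found in the camera images.
- file_blue: The file to use: flat steel blade 170 x 28 x 6 mm with one raised blue block handle, 20 mm wide, 66 mm long, along the middle of its upper side, from 6 to 50 mm above the blade's underside; 0.11 to 0.22 kg. It lies on the mat, handle up. Origin: middle of the blade's underside; x along the blade, y across it, z up. Pinch the handle at its middle across its 20 mm, about 35 mm above the underside
- file_yellow: The other file, same shape, size and axes, but with a yellow handle; not to be used. It lies beside the blue one on the mat, parallel within about 15 degrees, the two middles about 110 mm apart
- workpiece: Upright aluminium plate, 60 mm wide, 6 mm thick, with a thin copper-coloured burr on the near side. Origin: middle of its upper edge, 100 mm above the counter; y along the edge, x = forward stroke (horizontal, away from the robot, within 15 degrees of world x), z up. It is sprung: above about 2.5 N of pressure it sinks 1 mm per further newton, at most 12 mm; sinking 3 to 5 mm is a good filing pressure
- clamp: The green clamp that holds the plate; its jaws end 32 mm below the plate's upper edge, and a black knob is on its near side. Base plate 110 x 90 mm, fixed to the counter. Origin: middle of the base's underside, below the plate's edge; axes as the plate's
- clamp_give (a joint): How far (m) the clamp's rubber mount is pushed along the plate's x by friction of the file: 0 at rest, positive when pushed forward (1 mm for 0.8 N), negative when dragged backward; limits -0.010 and 0.010. It springs back when the file is lifted
- mat: Cork tool mat, 200 x 220 mm and 4 mm thick, fixed flat on the counter. Origin: middle of its underside; x along its 200 mm side (the way the files lie), y along its 220 mm side, z up

How it is judged:
By the outcome, as a careful person would: the job done as asked, in the order asked, and still so for the second after the job is handed in, with the robot touching nothing.
It also fails if it takes over 54 s, if anything falls off the work surface, if the arm or the gripper's body presses on something with over 40 N, if the wrist force passes 120 N, or if a joint passes its speed limit or range.

ROBOT

A 6-joint arm with a two-finger parallel gripper is mounted at the origin on a cart in front of the work surface, level with it; the furniture and walls round the work are solid. World frame = base frame: x ahead of the robot, y to its left, z up, the work surface at z = 0. Lengths are in m, angles in rad, forces in N, time in s.
With the tool pointing down it reaches from about 0.3 to 0.875 m from the base axis. Payload 4.2 kg.
Tool frame: the origin (TCP) lies at the very end of the fingers, on their centre line; the grasp point (between the pads) lies 19 mm behind it (ctrl.tcp_to_grasp is the distance from the TCP to the grasp point, in m); z points along the fingers, y is the line along which they close (so a half turn about z gives the same grasp; the last joint's range is limited). The gripper opens to 85 mm and grips with 20 to 120 N. Pads are 22 mm wide; open, the fingers measure 114 mm over their backs; the gripper's body (76 mm by 85 mm) begins 54 mm behind the grasp point. The pads swing forward as they close: fully open they stand 13 mm farther back than shut.
Start: joints at [-1.254, 0.32, 1.565, -0, 1.257, -0.02], TCP at [0.19, -0.543, 0.231] pointing down, gripper open.
Joint ranges: [-3.11, 3.11], [-0.84, 2.01], [0.21, 2.61], [-1.34, 4.49], [0.05, 2.63], [-2.56, 2.56]. Speed limits (rad/s): [2.57, 2.57, 3.14, 3.14, 3.14, 3.14].

INTERFACE

Orientations are given as a unit quaternion [w, x, y, z].
In Python, from workcell import sensors, cams, ctrl gives the robot as it stands.
- The arm moves only by the tool drive_tool, never from a script. Its argument "commands" is a list that holds one entry, the list of rows, each a list of 6 numbers: the shift along the tool's x, y, z each as a share of 0.4 m, from -1 to 1, then the turn, a rotation vector about the tool's x, y, z each as a share of 2 pi rad, from -1 to 1. A call has 1 to 5 rows; each row shifts and turns the commanded pose from where the row before left it, along the tool's axes as they then stand; what a row does not reach is not made up. A row lasts 1/8 s, in which the tool goes at most 62.5 mm and 10.7 degrees, less where a joint would pass 70% of its speed; a pose out of reach is approached as far as the arm can. A call with a number of a shift or a turn outside -1 to 1 is refused whole. A call with a gripper value outside its range is refused whole. "fingers" is the opening, from 0 (shut) to 1 (fully open), set as the call begins (left out, the last holds). The fingers move at their own pace and stop on an object; "squeeze" is the grip in N (left out, the last holds). Time passes only in rows, so rows that do not move let the fingers close. It gives the time, the measured TCP pose, the force, the opening and the grip force at its end, in the units of the state.
- sensors.observe(): the state, without advancing time (a new reading comes with each control period).
- cams.capture(name): name is "side" or "top"; returns the picture (420x560x3 uint8, red, green, blue); there is no depth.
- cams.get_calibration(name): a dict with "camera_matrix" (3x3 intrinsics, pixels), "distortion" ([k1, k2, p1, p2, k3] as OpenCV has them; the pictures are not rectified), "position" and "attitude" of the camera in the world. Camera axes: x right, y up, looking along -z (the intrinsics and any distortion apply to the point x, -y, -z); pixel columns grow to the right and rows downward; lengths in m; the calibration is good to about 2 mm. A picture is of the moment at which its call begins. get_calibration takes no time and is no camera call.
- ctrl.close_job(): hands the job in; it is judged then, once.
The state is a dict: "time": time; "joint_positions": joint angles; "joint_vel": joint speeds; "joint_torque": joint torques, N m; "ee_pos": TCP position; "tool_rot": TCP orientation; "wrist_force": force on the tool from outside, world axes, zero at the start; "moment": the same for the moment, N m; "opening": finger opening in m; "grasp_force": force on a finger pad.
Only numpy, scipy, OpenCV 4.12 (cv2) and the standard library are available. Lean on these libraries where they do the work, as an engineer would, in place of code of your own. Each camera call takes 0.05 s, during which the arm holds its last target. There are 200 camera calls.

## Working session

There is one attempt and no reset: what is moved stays moved. The work goes in short steps, Python scripts to look and compute and a tool call to move; the robot and the scene stay as the last step left them, time stands still between calls to the robot, and variables do not carry over. Pictures are saved under pics/ and viewed, at most 10 in all, crops included, and the job is handed in when it is done.

Besides the shell and the picture viewer there is one more tool, called after "Request:" as name(argument=value, ...) on one line, values as JSON. drive_tool: Moves the arm, as the interface text tells. Its arguments: {"type":"object","properties":{"commands":{"type":"array","items":{"type":"array","items":{"type":"array","items":{"type":"number"}}}},"fingers":{"type":"number"},"squeeze":{"type":"number"}},"required":["commands"]}

```bash
mkdir -p pics; python3 - <<'E'
from workcell import sensors,cams,ctrl
import cv2
for n in("side","top"):
    cv2.imwrite(f"pics/{n}0.png",cams.capture(n)[:,:,::-1]); print(n,cams.get_calibration(n))
print(sensors.observe(),ctrl.tcp_to_grasp)
E
```

```text
side {'camera_matrix': array([[532.55244429,   0.        , 268.80683735],
       [  0.        , 532.55244429, 207.11482041],
       [  0.        ,   0.        ,   1.        ]]), 'distortion': array([-0.20081333,  0.        ,  0.        ,  0.        ,  0.        ]), 'position': array([0.20749832, 0.8386695 , 0.77338361]), 'attitude': array([-0.17621495, -0.08303212,  0.41459025,  0.88891444])}
top {'camera_matrix': array([[480.72484254,   0.        , 284.21120877],
       [  0.        , 480.72484254, 213.55104648],
       [  0.        ,   0.        ,   1.        ]]), 'distortion': array([-0.02287566,  0.        ,  0.        ,  0.        ,  0.        ]), 'position': array([0.45518683, 0.07520736, 0.94222201]), 'attitude': array([ 0.71359665,  0.03581953, -0.02425401, -0.69921994])}
{'time': 0.1, 'joint_positions': array([-1.25400972e+00,  3.20282381e-01,  1.56553992e+00,  2.39171484e-05,
        1.25740051e+00, -1.99830871e-02]), 'joint_vel': array([ 0.00015361, -0.00192969, -0.00142517, -0.00037004,  0.00152299,
        0.00104592]), 'joint_torque': array([-2.58372329e-04, -4.16409051e+01, -2.34704715e+01, -1.01089492e-05,
        4.91480489e-03, -1.21430818e-05]), 'ee_pos': array([ 0.18989079, -0.54230139,  0.23054172]), 'tool_rot': array([-8.07801856e-04,  9.85857029e-01,  1.67586559e-01, -1.09267592e-04]), 'wrist_force': array([-0.2278257 , -0.74947946,  0.68535164]), 'moment': array([-0.00907852,  0.02064481,  0.00746143]), 'grasp_force': 0.0, 'opening': 0.0853535660588404} 0.0187
```

View pics/top0.png

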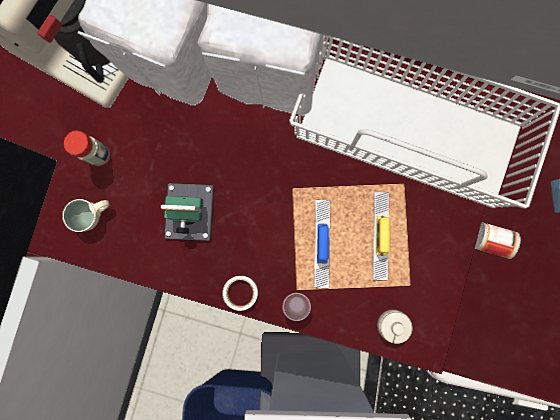

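View pics/side0.png

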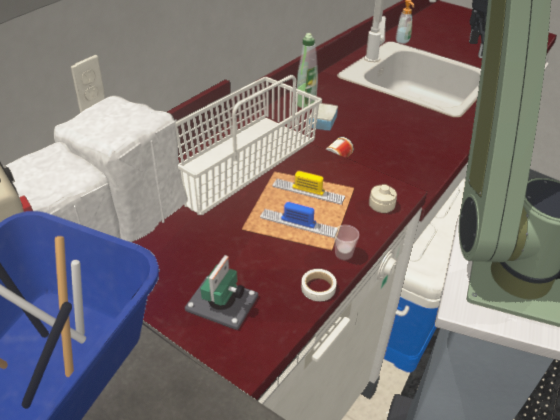

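Top view: blue file's handle is near (322,243), yellow at (384,236), and the plate edge runs about (162..202, 207). In the side view the plate's top is near (219,270). Next I'll measure them.

```bash
cat > h.py <<'E'
from workcell import sensors,cams,ctrl
import cv2,numpy as np
from scipy.spatial.transform import Rotation as R
def cal(n):
    c=cams.get_calibration(n);q=c["attitude"];M=R.from_quat([q[1],q[2],q[3],q[0]]).as_matrix()@np.diag([1,-1,-1])
    return c["camera_matrix"],c["distortion"],np.array(c["position"]),M
def p2w(n,px,z):
    K,D,P,M=cal(n);u=cv2.undistortPoints(np.array(px,float).reshape(-1,1,2),K,D).reshape(-1,2)
    d=np.c_[u,np.ones(len(u))]@M.T
    return P+d*((z-P[2])/d[:,2])[:,None]
def w2p(n,X):
    K,D,P,M=cal(n);r=cv2.Rodrigues(M.T)[0]
    return cv2.projectPoints(np.array(X,float).reshape(-1,1,3),r,-M.T@P,K,D)[0].reshape(-1,2)
def blob(im,lo,hi,box=None):
    m=cv2.inRange(cv2.cvtColor(im,cv2.COLOR_RGB2HSV),lo,hi)
    if box: k=np.zeros_like(m);x0,y0,x1,y1=box;k[y0:y1,x0:x1]=255;m&=k
    cs=cv2.findContours(m,cv2.RETR_EXTERNAL,cv2.CHAIN_APPROX_NONE)[0]
    return max(cs,key=cv2.contourArea)
def line(n,c,z):
    w=p2w(n,c.reshape(-1,2),z)[:,:2].astype(np.float32)
    return cv2.minAreaRect(w*1000)
def pose():
    s=sensors.observe();return np.array(s["ee_pos"]),R.from_quat(np.roll(s["tool_rot"],-1))
def goto(p,yaw):
    """tool-frame shift (share) and turn (share) to reach TCP p, pointing down, finger-closing axis y at world angle yaw"""
    P,Q=pose();y=np.array([np.cos(yaw),np.sin(yaw),0]);z=np.array([0,0,-1.]);T=R.from_matrix(np.c_[np.cross(y,z),y,z])
    print("shift",np.round(Q.inv().apply(p-P)/.4,4),"rot",np.round((Q.inv()*T).as_rotvec()/2/np.pi,4))
E
python3 - <<'E'
from h import *
im=cv2.imread("pics/top0.png")[:,:,::-1]; s=cv2.imread("pics/side0.png")[:,:,::-1]
for nm,lo,hi,b in(("blue",(105,120,60),(125,255,255),(300,200,345,290)),("yel",(22,150,100),(32,255,255),(370,200,400,290))):
    c=blob(im,lo,hi,b); print(nm,cv2.boundingRect(c),line("top",c,.054))
hsv=cv2.cvtColor(im,cv2.COLOR_RGB2HSV)
def up(a,x0,y0,x1,y1,k): return cv2.resize(a[y0:y1,x0:x1],None,fx=k,fy=k,interpolation=cv2.INTER_NEAREST)
A=up(im,155,175,220,250,6); B=up(s,180,250,265,330,5)
H=max(A.shape[0],B.shape[0]);f=lambda a:np.pad(a,((0,H-a.shape[0]),(0,0),(0,0)))
C=np.hstack([f(A),f(B)])
print(C.shape);cv2.imwrite("pics/crop.png",C[:,:,::-1][:600,:800+20])
K=up(im,290,180,415,295,5);cv2.imwrite("pics/crop2.png",K[:,:,::-1])
E
```

```text
blue (317, 224, 12, 39) ((477.7292175292969, 18.8138427734375), (70.0601806640625, 20.212976455688477), 0.7747876644134521)
yel (376, 216, 14, 40) ((493.7313232421875, -92.19844818115234), (23.92050552368164, 71.50286102294922), 88.38478088378906)
(450, 815, 3)
```

View pics/crop.png

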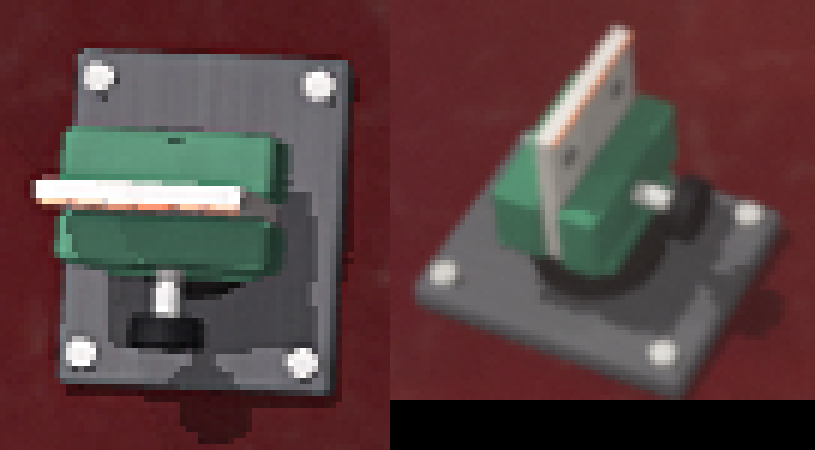

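View pics/crop2.png

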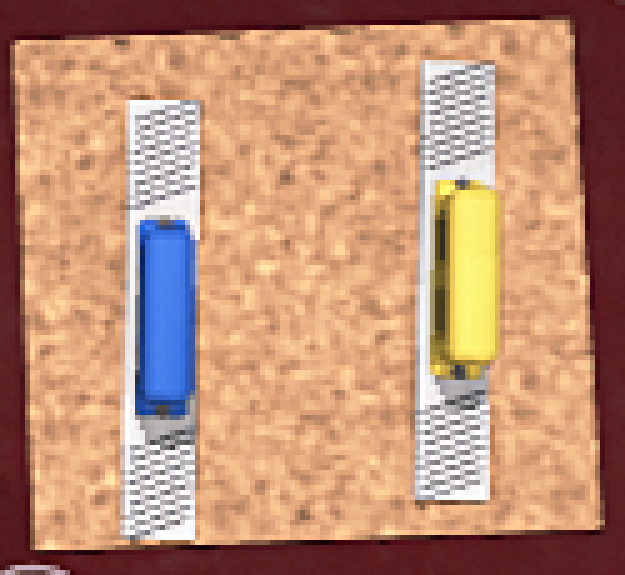

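Crops: the plate's top face spans crop (36,178)-(243,210) and the burr is on its lower, near side. The blade corners are clear: blue (128,101),(200,101),(121,538),(195,540), and yellow (422,61),(494,62),(415,498),(490,500).

```bash
python3 - <<'E'
from h import *
def rep(nm,cr,off,k,z):
    px=np.array(cr,float)/k+off-.5; w=p2w("top",px,z)[:,:2]
    tl,tr,bl,br=w; c=w.mean(0); f=(tl+tr-bl-br)/2; s=(tl+bl-tr-br)/2
    print(nm,"c",c.round(4),"len f",np.linalg.norm(f).round(4),"deg",np.degrees(np.arctan2(f[1],f[0])).round(2),"len s",np.linalg.norm(s).round(4),"deg",np.degrees(np.arctan2(s[1],s[0])).round(2)-90)
rep("blue",[(128,101),(200,101),(121,538),(195,540)],(290,180),5,.010)
rep("yel",[(422,61),(494,62),(415,498),(490,500)],(290,180),5,.010)
rep("mat",[(10,40),(573,18),(33,550),(603,528)],(290,180),5,.004)
rep("plate",[(36,178),(243,186),(36,200),(240,209)],(155,175),6,.1)
rep("base",[(78,48),(349,60),(60,383),(330,395)],(155,175),6,.01)
# side check of plate top ends: crop B ends
px=np.array([(617,27),(630,35),(537,137),(553,146)],float);px[:,0]-=390;px=px/5+(180,250)-.5
w=p2w("side",px,.1);print(w.round(4),w.mean(0))
bt=blob(cv2.imread("pics/side0.png")[:,:,::-1],(105,120,60),(125,255,255),(275,195,320,230));
print(w2p("side",[[.478,.016,.054],[.478,.016,.03]]),cv2.boundingRect(bt))
P,Q=pose();print(Q.as_matrix().round(3))
a=np.radians(0)
E
```

```text
blue c [0.4784 0.0176] len f 0.1693 deg 0.05 len s 0.0282 deg 0.4000000000000057
yel c [ 0.496 -0.096] len f 0.1694 deg -0.47 len s 0.0284 deg -0.01999999999999602
mat c [ 0.4939 -0.0385] len f 0.1989 deg 3.52 len s 0.2208 deg 3.3799999999999955
plate c [0.5352 0.2786] len f 0.0067 deg -1.52 len s 0.061 deg -1.2600000000000051
base c [0.5352 0.2785] len f 0.1097 deg -0.99 len s 0.0888 deg -1.4099999999999966
[[0.5371 0.2491 0.1   ]
 [0.5311 0.2509 0.1   ]
 [0.5392 0.3076 0.1   ]
 [0.5322 0.3092 0.1   ]] [0.5348771  0.27920337 0.1       ]
[[299.80982224 205.40967173]
 [299.40667041 214.02369928]] (282, 203, 33, 25)
[[ 0.944  0.33  -0.   ]
 [ 0.33  -0.944  0.002]
 [ 0.    -0.002 -1.   ]]
```

Request:
drive_tool(commands=[[[0,0,0,0,0,0.0268],[0,0,0,0,0,0.0268],[0.0655,-0.127,0,0,0,0],[0.0655,-0.127,0,0,0,0],[0.0655,-0.127,0,0,0,0]]], fingers=1)

```text
time: 0.72
ee_pos: [0.269, -0.3886, 0.2309]
tool_rot: [-0.0, 1.0, -0.0, -0.0]
wrist_force: [1.2, -0.2, -0.2]
opening: 0.0851
grasp_force: 0.0
```

Request:
drive_tool(commands=[[[0.0655,-0.127,0,0,0,0],[0.0655,-0.127,0,0,0,0],[0.0655,-0.127,0,0,0,0],[0.0655,-0.127,0,0,0,0],[0.0655,-0.127,0,0,0,0]]])

```text
time: 1.35
ee_pos: [0.4, -0.1345, 0.2312]
tool_rot: [0.0, 1.0, -0.0, 0.0]
wrist_force: [0.9, -0.4, -0.3]
opening: 0.0854
grasp_force: 0.0
```

Request:
drive_tool(commands=[[[0.0655,-0.127,0,0,0,0],[0.0655,-0.127,0,0,0,0],[0.0655,-0.127,0,0,0,0],[0,0,0,0,0,0]]])

```text
time: 1.85
ee_pos: [0.4793, 0.0191, 0.2307]
tool_rot: [-0.0, 1.0, 0.003, -0.0]
wrist_force: [-0.7, -0.1, 0.3]
opening: 0.0854
grasp_force: 0.0
```

```bash
python3 - <<'E'
from h import *
print(pose()[0],pose()[1].as_matrix().round(3)); goto(np.array([.4784,.0176,.02]),np.radians(-90)); s=sensors.observe();print(s["joint_positions"],s["time"],s["wrist_force"])
E
```

```text
[0.47925278 0.01908809 0.23073222] [[ 1.     0.005 -0.   ]
 [ 0.005 -1.     0.001]
 [-0.    -0.001 -1.   ]]
shift [-0.0019  0.004   0.5268] rot [-0.0001  0.0001  0.0009]
[1.54256399e-02 1.69919428e-01 1.77155316e+00 6.51550468e-04
 1.20054353e+00 1.58055759e+00] 1.85 [-0.69573556 -0.0903292   0.27868961]
```

Request:
drive_tool(commands=[[[-0.002,0.004,0.12,0,0,0.001],[0,0,0.12,0,0,0],[0,0,0.12,0,0,0],[0,0,0.12,0,0,0],[0,0,0.0468,0,0,0]]])

```text
time: 2.48
ee_pos: [0.4748, 0.0134, 0.018]
tool_rot: [0.0, 1.0, -0.004, -0.003]
wrist_force: [0.2, -0.2, 0.8]
opening: 0.0851
grasp_force: 0.0
```

Request:
drive_tool(commands=[[[0,0,0,0,0,0],[0,0,0,0,0,0],[0,0,0,0,0,0],[0,0,0,0,0,0],[0,0,0,0,0,0]]], fingers=0, squeeze=100)

```text
time: 3.1
ee_pos: [0.4782, 0.0145, 0.0219]
tool_rot: [0.0, 1.0, -0.003, 0.001]
wrist_force: [-0.7, 0.4, 5.1]
opening: 0.0188
grasp_force: 98.2
```

Request:
drive_tool(commands=[[[0,0,0,0,0,0],[0,0,0,0,0,0],[0,0,0,0,0,0]]])

```text
time: 3.48
ee_pos: [0.4782, 0.0145, 0.0219]
tool_rot: [0.0, 1.0, -0.003, 0.001]
wrist_force: [-0.4, -0.8, 5.6]
opening: 0.0183
grasp_force: 98.2
```

Request:
drive_tool(commands=[[[0,0,-0.03,0,0,0],[0,0,-0.08,0,0,0],[0,0,-0.12,0,0,0],[0,0,-0.12,0,0,0],[0,0,-0.1,0,0,0]]])

```text
time: 4.1
ee_pos: [0.4773, 0.0145, 0.2032]
tool_rot: [0.0, 1.0, -0.003, 0.001]
wrist_force: [0.2, 0.2, -2.4]
opening: 0.0186
grasp_force: 97.7
```

Request:
drive_tool(commands=[[[0,0,0,0,0,0],[0,0,0,0,0,0]]])

```text
time: 4.35
ee_pos: [0.4764, 0.0145, 0.1999]
tool_rot: [0.0, 1.0, -0.003, -0.001]
wrist_force: [-0.1, -0.9, -0.9]
opening: 0.0186
grasp_force: 97.6
```

```bash
python3 - <<'E'
from h import *
s=sensors.observe();print(s["ee_pos"],s["wrist_force"],s["moment"],s["time"])
P,Q=pose();print(Q.as_matrix().round(3))
a=cams.capture("top");b=cams.capture("side")
p=w2p("side",P)[0].astype(int);q=w2p("top",P)[0].astype(int);print(p,q)
up=lambda a,c,k=4,w=50:cv2.resize(np.pad(a,((w,w),(w,w),(0,0)))[c[1]:c[1]+2*w,c[0]:c[0]+2*w],None,fx=k,fy=k,interpolation=cv2.INTER_CUBIC)
cv2.imwrite("pics/held.png",np.hstack([up(b,p),up(a,q)])[:,:,::-1])
print("plate goal z .12 above start:");goto(np.array([.535-.065,.279+.065*.022,.2]),np.radians(-91.3))
E
```

```text
[0.47639121 0.0144994  0.19991246] [-0.08992399 -0.91044392 -0.88377448] [-0.00760202  0.06798772 -0.00756351] 4.35
[[ 1.    -0.006 -0.002]
 [-0.006 -1.    -0.   ]
 [-0.002  0.    -1.   ]]
[303 147] [331 241]
plate goal z .12 above start:
shift [-0.0195 -0.6647 -0.0024] rot [0.     0.0006 0.0026]
```

View pics/held.png

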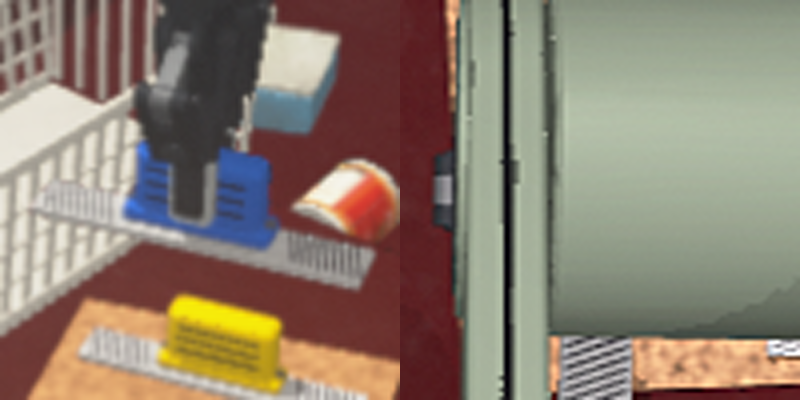

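The file is held and looks level. The near blade end is at crop (358..375, 250..287) and the far end at crop (30..40, 180..210). I'll compare this with the predicted corners.

```bash
python3 - <<'E'
from h import *
P,Q=pose();o=np.array([253,97])
for zz in(.016,.018):
  c=[P+[sx*.085,sy*.014,dz-zz] for sx in(-1,1) for sy in(1,-1) for dz in(0,.006)]
  print(zz,((w2p("side",c)-o+.5)*4).round(0).tolist())
im=cv2.imread("pics/held.png");cv2.imwrite("pics/ends.png",cv2.resize(np.hstack([im[170:300,0:130],im[170:300,270:400]]),None,fx=3,fy=3))
E
```

```text
0.016 [[362.0, 287.0], [363.0, 277.0], [378.0, 256.0], [379.0, 246.0], [32.0, 210.0], [32.0, 200.0], [54.0, 182.0], [54.0, 172.0]]
0.018 [[361.0, 290.0], [362.0, 280.0], [377.0, 259.0], [378.0, 249.0], [32.0, 214.0], [32.0, 204.0], [54.0, 185.0], [54.0, 175.0]]
```

View pics/ends.png

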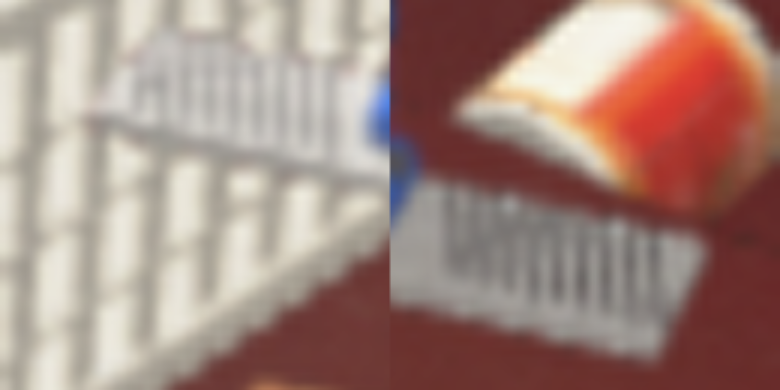

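```bash
python3 - <<'E'
from h import *
for z in(0,.1):print(z,p2w("top",[(172,93),(205,104),(120,70),(200,75)],z).round(3).tolist())
print(w2p("top",[[.685,.262,.11],[.685,.29,.11],[.685,.262,.0]]),w2p("side",[[.685,.262,.11],[.685,.29,.11],[.685,.275,0]]))
E
```

```text
0 [[0.776, 0.324, 0.0], [0.754, 0.256, 0.0], [0.823, 0.433, 0.0], [0.814, 0.268, 0.0]]
0.1 [[0.742, 0.297, 0.1], [0.722, 0.237, 0.1], [0.784, 0.395, 0.1], [0.776, 0.248, 0.1]]
[[188.98478526 122.37693029]
 [173.31402602 122.1490659 ]
 [200.6512169  137.40448045]] [[149.93536336 233.62502939]
 [141.81266275 243.28368484]
 [154.82704356 278.66711119]]
```

Request:
drive_tool(commands=[[[-0.005,-0.133,0,0,0,0],[-0.005,-0.133,0,0,0,0],[-0.005,-0.133,0,0,0,0],[-0.005,-0.133,0,0,0,0],[-0.005,-0.133,0,0,0,0.003]]])

```text
time: 5.08
ee_pos: [0.4682, 0.2819, 0.1988]
tool_rot: [0.001, 1.0, -0.013, -0.001]
wrist_force: [0.7, 0.3, -1.9]
opening: 0.0187
grasp_force: 98.1
```

Request:
drive_tool(commands=[[[0,0,0.08,0,0,0],[0,0,0.07,0,0,0],[0,0,0,0,0,0],[0,0,0,0,0,0]]])

```text
time: 5.58
ee_pos: [0.4694, 0.2806, 0.1407]
tool_rot: [0.0, 1.0, -0.013, 0.0]
wrist_force: [0.7, 0.6, -0.7]
opening: 0.0186
grasp_force: 98.4
```

```bash
python3 - <<'E'
from h import *
s=sensors.observe();print(s["ee_pos"],s["wrist_force"],s["moment"],s["time"],s["joint_positions"])
P,Q=pose();print(Q.as_matrix().round(4))
goto(np.array([.468,.2805,.1125]),np.radians(-91.3))
E
```

```text
[0.46944762 0.28056627 0.1407494 ] [ 0.68864735  0.6337832  -0.72266392] [-0.01417733 -0.04059632  0.02227696] 5.575 [ 5.17727789e-01  3.49901527e-01  1.76432896e+00 -1.32080722e-04
  1.02732804e+00  2.11394106e+00]
[[ 9.997e-01 -2.530e-02  1.000e-04]
 [-2.530e-02 -9.997e-01 -1.000e-04]
 [ 1.000e-04  1.000e-04 -1.000e+00]]
shift [-0.0036  0.0003  0.0706] rot [ 0.     -0.     -0.0004]
```

Request:
drive_tool(commands=[[[-0.003,0,0.04,0,0,0],[0,0,0.02,0,0,0],[0,0,0,0,0,0],[0,0,0,0,0,0]]])

```text
time: 6.08
ee_pos: [0.4685, 0.2806, 0.1176]
tool_rot: [-0.0, 1.0, -0.013, 0.001]
wrist_force: [0.2, -1.6, 0.9]
opening: 0.0191
grasp_force: 98.7
```

Request:
drive_tool(commands=[[[0,0,0.005,0,0,0],[0,0,0,0,0,0]]])

```text
time: 6.32
ee_pos: [0.4683, 0.2807, 0.1151]
tool_rot: [-0.0, 1.0, -0.013, 0.001]
wrist_force: [-1.1, -0.2, 3.7]
opening: 0.0188
grasp_force: 98.9
```

Request:
drive_tool(commands=[[[0,0,0.0035,0,0,0],[0.015,0,0,0,0,0],[0.03,0,0,0,0,0],[0.03,0,0,0,0,0]]])

```text
time: 6.82
ee_pos: [0.4968, 0.2801, 0.1132]
tool_rot: [-0.0, 1.0, -0.013, -0.002]
wrist_force: [-5.4, -0.2, 5.4]
opening: 0.0189
grasp_force: 99.2
```

Request:
drive_tool(commands=[[[0.03,0,0,0,0,0],[0.03,0,0,0,0,0],[0.03,0,0,0,0,0]]])

```text
time: 7.2
ee_pos: [0.5326, 0.2792, 0.113]
tool_rot: [-0.0, 1.0, -0.013, -0.002]
wrist_force: [-4.4, -0.8, 5.5]
opening: 0.0186
grasp_force: 99.2
```

Request:
drive_tool(commands=[[[0.03,0,0,0,0,0],[0.03,0,0,0,0,0],[0.03,0,0,0,0,0]]])

```text
time: 7.58
ee_pos: [0.5683, 0.2783, 0.1129]
tool_rot: [0.0, 1.0, -0.013, -0.003]
wrist_force: [-4.3, 0.7, 4.8]
opening: 0.0189
grasp_force: 99.3
```

Request:
drive_tool(commands=[[[0.03,0,0,0,0,0],[0.03,0,0,0,0,0],[0.02,0,0,0,0,0]]])

```text
time: 7.95
ee_pos: [0.6003, 0.2775, 0.1127]
tool_rot: [0.0, 1.0, -0.013, -0.003]
wrist_force: [-3.6, 0.6, 4.9]
opening: 0.0185
grasp_force: 99.3
```

Request:
drive_tool(commands=[[[0.008,0,-0.03,0,0,0],[0,0,-0.05,0,0,0],[0,0,-0.02,0,0,0],[0,0,0,0,0,0]]])

```text
time: 8.45
ee_pos: [0.6053, 0.2773, 0.1535]
tool_rot: [-0.0, 1.0, -0.013, 0.001]
wrist_force: [0.7, -0.1, -1.7]
opening: 0.0185
grasp_force: 98.5
```

```bash
python3 - <<'E'
from h import *
s=sensors.observe();print(s["ee_pos"],s["wrist_force"],s["moment"],s["time"])
P,Q=pose();print(Q.as_matrix().round(4));b=cams.capture("side")
c=[P+Q.apply([sx*.085+.002,sy*.014,.0165-dz]) for sx in(-1,1) for sy in(-1,1) for dz in(0,.006)]
q=w2p("side",c);o=q.mean(0).astype(int)-60;print(((q-o+.5)*5).round(0).tolist())
cv2.imwrite("pics/s1.png",cv2.resize(b[o[1]:o[1]+120,o[0]:o[0]+120],None,fx=5,fy=5,interpolation=cv2.INTER_CUBIC)[:,:,::-1])
goto(np.array([.468,.2805,.14]),np.radians(-91.3))
E
```

```text
[0.60525887 0.27727152 0.15353546] [ 0.65099959 -0.12375856 -1.72903257] [ 0.0144241  -0.008631    0.01137783] 8.45
[[ 9.997e-01 -2.500e-02  1.000e-03]
 [-2.500e-02 -9.997e-01  4.000e-04]
 [ 1.000e-03 -4.000e-04 -1.000e+00]]
[[497.0, 407.0], [496.0, 395.0], [535.0, 354.0], [534.0, 341.0], [78.0, 267.0], [76.0, 254.0], [122.0, 220.0], [119.0, 207.0]]
shift [-0.3422  0.      0.0322] rot [ 0.      0.     -0.0004]
```

View pics/s1.png

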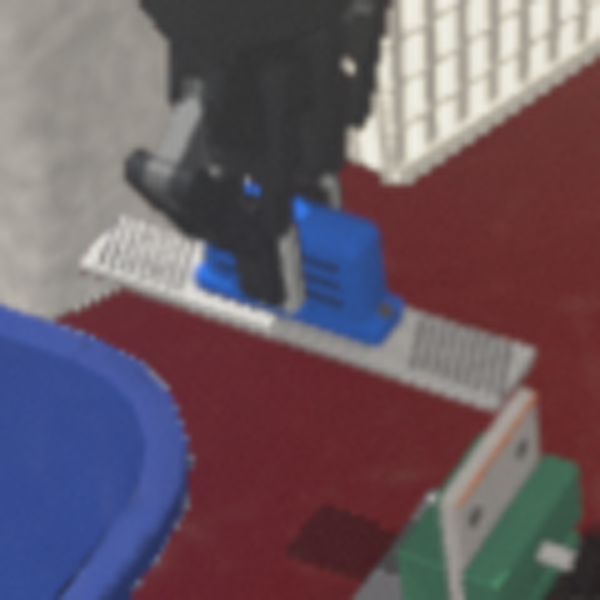

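The picture shows the file still level in the grip, with its near end at (500,410) and its far end at (80,267), both matching the prediction. It is clear of the plate, so I'll bring it back for stroke two.

Request:
drive_tool(commands=[[[-0.1,0,0,0,0,0],[-0.12,0,0,0,0,0],[-0.122,0,0,0,0,0],[0,0,0.03,0,0,0],[0,0,0,0,0,0]]])

```text
time: 9.12
ee_pos: [0.468, 0.2804, 0.14]
tool_rot: [0.001, 1.0, -0.012, -0.001]
wrist_force: [0.0, 0.2, -1.8]
opening: 0.0187
grasp_force: 98.5
```

Request:
drive_tool(commands=[[[0,0,0.03,0,0,0],[0,0,0.025,0,0,0],[0,0,0,0,0,0],[0,0,0,0,0,0]]])

```text
time: 9.62
ee_pos: [0.4684, 0.2804, 0.119]
tool_rot: [0.0, 1.0, -0.013, -0.0]
wrist_force: [0.7, -0.3, -2.3]
opening: 0.0185
grasp_force: 98.4
```

Request:
drive_tool(commands=[[[0,0,0.007,0,0,0],[0,0,0.007,0,0,0],[0.015,0,0,0,0,0],[0.03,0,0,0,0,0],[0.03,0,0,0,0,0]]])

```text
time: 10.25
ee_pos: [0.4987, 0.2799, 0.1138]
tool_rot: [-0.0, 1.0, -0.013, -0.0]
wrist_force: [-4.0, 0.3, 5.4]
opening: 0.0188
grasp_force: 99.2
```

Request:
drive_tool(commands=[[[0.03,0,0,0,0,0],[0.03,0,0,0,0,0],[0.03,0,0,0,0,0]]])

```text
time: 10.62
ee_pos: [0.5347, 0.2788, 0.1135]
tool_rot: [0.0, 1.0, -0.013, -0.001]
wrist_force: [-3.8, -0.4, 5.5]
opening: 0.0186
grasp_force: 99.2
```

Request:
drive_tool(commands=[[[0.03,0,0,0,0,0],[0.03,0,0,0,0,0],[0.03,0,0,0,0,0]]])

```text
time: 11.0
ee_pos: [0.5704, 0.2778, 0.1133]
tool_rot: [0.0, 1.0, -0.013, -0.001]
wrist_force: [-3.9, 0.6, 5.2]
opening: 0.0184
grasp_force: 99.2
```

Request:
drive_tool(commands=[[[0.03,0,0,0,0,0],[0.03,0,0,0,0,0],[0.02,0,0,0,0,0]]])

```text
time: 11.38
ee_pos: [0.6027, 0.277, 0.1133]
tool_rot: [0.0, 1.0, -0.013, -0.001]
wrist_force: [-3.9, 1.2, 4.6]
opening: 0.0186
grasp_force: 99.2
```

Request:
drive_tool(commands=[[[0.008,0,-0.03,0,0,0],[0,0,-0.06,0,0,0],[0,0,-0.1,0,0,0],[0,0,0,0,0,0]]])

```text
time: 11.88
ee_pos: [0.6083, 0.2779, 0.1935]
tool_rot: [-0.002, 1.0, -0.013, 0.005]
wrist_force: [0.4, -0.9, -1.7]
opening: 0.0186
grasp_force: 98.5
```

```bash
python3 - <<'E'
from h import *
s=sensors.observe();print(s["ee_pos"],s["wrist_force"],s["time"])
goto(np.array([.4784,.0176,.1]),np.radians(-90))
E
```

```text
[0.60830688 0.27788214 0.19353074] [ 0.39513304 -0.86727659 -1.71733979] 11.875
shift [-0.3106  0.6594  0.2287] rot [-0.0005 -0.0015 -0.004 ]
```

Request:
drive_tool(commands=[[[0,0,0,0,0,-0.004],[-0.055,0.1085,0,0,0,0],[-0.055,0.1085,0,0,0,0],[-0.055,0.1085,0,0,0,0],[-0.055,0.1085,0,0,0,0]]])

```text
time: 12.5
ee_pos: [0.5159, 0.102, 0.1878]
tool_rot: [0.001, 1.0, 0.001, -0.001]
wrist_force: [-0.1, -0.3, -1.6]
opening: 0.0188
grasp_force: 98.3
```

Request:
drive_tool(commands=[[[-0.055,0.1085,0,0,0,0],[-0.055,0.1085,0,0,0,0],[0,0,0.1,0,0,0],[0,0,0.1,0,0,0],[0,0,0,0,0,0]]])

```text
time: 13.12
ee_pos: [0.4702, 0.0164, 0.1063]
tool_rot: [0.0, 1.0, 0.0, -0.005]
wrist_force: [0.3, 0.5, -1.2]
opening: 0.0185
grasp_force: 98.4
```

Request:
drive_tool(commands=[[[0,0,0,0,0,0]]])

```text
time: 13.25
ee_pos: [0.4741, 0.0168, 0.1101]
tool_rot: [0.0, 1.0, 0.0, 0.0]
wrist_force: [0.2, -0.6, -2.2]
opening: 0.0184
grasp_force: 98.4
```

```bash
python3 - <<'E'
from h import *
s=sensors.observe();print(s["ee_pos"],s["wrist_force"],s["time"]);print(pose()[1].as_matrix().round(4))
goto(np.array([.4765,.0165,.022]),np.radians(-90))
E
```

```text
[0.47409821 0.01677005 0.11005131] [ 0.16236945 -0.58184935 -2.1547853 ] 13.25
[[ 1.e+00  6.e-04  8.e-04]
 [ 6.e-04 -1.e+00 -2.e-04]
 [ 8.e-04  2.e-04 -1.e+00]]
shift [0.0058 0.0006 0.2201] rot [ 0.     -0.0001  0.0001]
```

Request:
drive_tool(commands=[[[0.006,0,0.1,0,0,0],[0,0,0.08,0,0,0],[0,0,0.025,0,0,0],[0,0,0,0,0,0],[0,0,0,0,0,0]]])

```text
time: 13.88
ee_pos: [0.4772, 0.0168, 0.029]
tool_rot: [0.0, 1.0, 0.0, 0.002]
wrist_force: [-0.0, 0.4, -0.9]
opening: 0.0187
grasp_force: 98.4
```

Request:
drive_tool(commands=[[[0,0,0.005,0,0,0],[0,0,0.005,0,0,0],[0,0,0,0,0,0]]])

```text
time: 14.25
ee_pos: [0.4758, 0.0167, 0.0236]
tool_rot: [0.0, 1.0, 0.0, -0.0]
wrist_force: [-1.0, 0.1, -2.5]
opening: 0.0185
grasp_force: 98.4
```

Request:
drive_tool(commands=[[[0,0,0.004,0,0,0],[0,0,0,0,0,0],[0,0,0,0,0,0]]])

```text
time: 14.62
ee_pos: [0.476, 0.0167, 0.022]
tool_rot: [0.0, 1.0, 0.0, 0.0]
wrist_force: [0.0, -0.7, -1.1]
opening: 0.0185
grasp_force: 98.9
```

Request:
drive_tool(commands=[[[0,0,0.003,0,0,0],[0,0,0,0,0,0]]])

```text
time: 14.88
ee_pos: [0.4759, 0.0167, 0.0218]
tool_rot: [0.0, 1.0, 0.0, 0.0]
wrist_force: [-3.4, 0.5, 10.1]
opening: 0.0181
grasp_force: 100.4
```

Request:
drive_tool(commands=[[[0,0,-0.002,0,0,0],[0,0,0,0,0,0],[0,0,0,0,0,0],[0,0,0,0,0,0],[0,0,0,0,0,0]]], fingers=1)

```text
time: 15.5
ee_pos: [0.4758, 0.0167, 0.0215]
tool_rot: [0.0, 1.0, 0.0, -0.0]
wrist_force: [-0.7, 0.2, 0.1]
opening: 0.0855
grasp_force: 0.0
```

Request:
drive_tool(commands=[[[0,0,-0.05,0,0,0],[0,0,-0.12,0,0,0],[0,0,-0.12,0,0,0],[0,0,-0.12,0,0,0],[0,0,0,0,0,0]]])

```text
time: 16.12
ee_pos: [0.4782, 0.0167, 0.1893]
tool_rot: [-0.0, 1.0, 0.0, 0.004]
wrist_force: [0.2, -0.1, 0.4]
opening: 0.0853
grasp_force: 0.0
```

Request:
drive_tool(commands=[[[-0.08,0.12,0,0,0,0],[-0.08,0.12,0,0,0,0],[-0.08,0.12,0,0,0,0],[-0.06,0.12,0,0,0,0],[0,0.12,0,0,0,0]]])

```text
time: 16.75
ee_pos: [0.3534, -0.2239, 0.1846]
tool_rot: [-0.001, 1.0, -0.001, -0.001]
wrist_force: [1.8, -0.4, 0.1]
opening: 0.0858
grasp_force: 0.0
```

Request:
drive_tool(commands=[[[0,0.1,0,0,0,0],[0,0.1,0,0,0,0],[0,0,0,0,0,0],[0,0,0,0,0,0]]])

```text
time: 17.25
ee_pos: [0.3551, -0.3023, 0.1845]
tool_rot: [-0.001, 1.0, -0.0, -0.001]
wrist_force: [-1.1, -0.4, -0.5]
opening: 0.0854
grasp_force: 0.0
```

```bash
python3 - <<'E'
from h import *
a=cams.capture("top");b=cams.capture("side")
up=lambda a,x,y,w,h:cv2.resize(a[y:y+h,x:x+w],(400,int(400*h/w)),interpolation=cv2.INTER_CUBIC)
cv2.imwrite("pics/end.png",np.hstack([up(a,150,150,280,280)[:400],up(b,180,150,200,200)])[:,:,::-1])
for nm,lo,hi,bx in(("blue",(105,120,60),(125,255,255),(300,200,345,290)),("yel",(22,150,100),(32,255,255),(370,200,400,290))):
    c=blob(a,lo,hi,bx); print(nm,line("top",c,.054))
E
```

```text
blue ((475.8889465332031, 18.785442352294922), (70.03700256347656, 20.205982208251953), 0.7752858996391296)
yel ((493.7313232421875, -92.19844818115234), (23.92050552368164, 71.50286102294922), 88.38478088378906)
```

View pics/end.png

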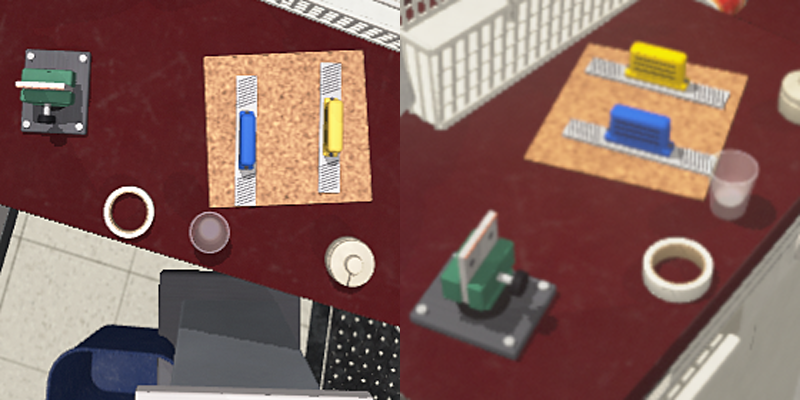

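The job is done, but the blue blade's near end sits right at the mat's edge. There's plenty of time, so I'll regrip it and set it about 15 mm farther in.

Request:
drive_tool(commands=[[[0,-0.1,0,0,0,0],[0,-0.1,0,0,0,0],[0,-0.12,0,0,0,0],[0.06,-0.12,0,0,0,0],[0.08,-0.12,0,0,0,0]]])

```text
time: 17.98
ee_pos: [0.4114, -0.0769, 0.1859]
tool_rot: [0.0, 1.0, 0.0, 0.0]
wrist_force: [1.5, -0.2, 0.6]
opening: 0.0851
grasp_force: 0.0
```

Request:
drive_tool(commands=[[[0.08,-0.12,0,0,0,0],[0.08,-0.12,0,0,0,0],[0,0,0,0,0,0],[0,0,0,0,0,0]]])

```text
time: 18.48
ee_pos: [0.4748, 0.0172, 0.1853]
tool_rot: [0.0, 1.0, 0.001, -0.001]
wrist_force: [-0.5, -0.5, -0.2]
opening: 0.0854
grasp_force: 0.0
```

```bash
python3 - <<'E'
from h import *
goto(np.array([.476,.0167,.0215]),np.radians(-90))
E
```

```text
shift [0.0036 0.001  0.4095] rot [0.0001 0.0002 0.0003]
```

Request:
drive_tool(commands=[[[0.003,0.001,0.12,0,0,0],[0,0,0.12,0,0,0],[0,0,0.12,0,0,0],[0,0,0.0485,0,0,0],[0,0,0,0,0,0]]])

```text
time: 19.1
ee_pos: [0.475, 0.0152, 0.0212]
tool_rot: [0.0, 1.0, -0.001, -0.002]
wrist_force: [0.5, -0.8, 0.2]
opening: 0.0853
grasp_force: 0.0
```

Request:
drive_tool(commands=[[[0,0,0,0,0,0],[0,0,0,0,0,0],[0,0,0,0,0,0],[0,0,0,0,0,0],[0,0,0,0,0,0]]], fingers=0, squeeze=60)

```text
time: 19.73
ee_pos: [0.4775, 0.0164, 0.0229]
tool_rot: [0.0, 1.0, 0.0, 0.001]
wrist_force: [-0.4, 0.1, 5.1]
opening: 0.0193
grasp_force: 59.5
```

Request:
drive_tool(commands=[[[0,0,0,0,0,0],[0,0,-0.04,0,0,0],[0.02,0,-0.01,0,0,0],[0.018,0,0,0,0,0],[0,0,0,0,0,0]]])

```text
time: 20.35
ee_pos: [0.4929, 0.0163, 0.0417]
tool_rot: [0.0, 1.0, 0.0, -0.0]
wrist_force: [0.6, -0.2, -1.4]
opening: 0.0186
grasp_force: 58.8
```

Request:
drive_tool(commands=[[[0,0,0.02,0,0,0],[0,0,0.02,0,0,0],[0,0,0,0,0,0],[0,0,0.006,0,0,0],[0,0,0,0,0,0]]])

```text
time: 20.98
ee_pos: [0.4922, 0.0163, 0.0237]
tool_rot: [0.0, 1.0, 0.0, -0.0]
wrist_force: [-0.2, -0.1, -1.3]
opening: 0.0188
grasp_force: 58.8
```

Request:
drive_tool(commands=[[[0,0,0.003,0,0,0],[0,0,0,0,0,0],[0,0,0,0,0,0]]])

```text
time: 21.35
ee_pos: [0.4925, 0.0163, 0.0229]
tool_rot: [0.0, 1.0, 0.0, 0.0]
wrist_force: [-0.6, -0.1, 2.6]
opening: 0.0194
grasp_force: 59.2
```

Contact with the mat is felt; releasing and moving away.

Request:
drive_tool(commands=[[[0,0,0,0,0,0],[0,0,0,0,0,0],[0,0,0,0,0,0],[0,0,0,0,0,0],[0,0,0,0,0,0]]], fingers=1)

```text
time: 21.98
ee_pos: [0.4922, 0.0163, 0.0226]
tool_rot: [0.0, 1.0, -0.0, 0.0]
wrist_force: [-0.5, 0.1, 0.2]
opening: 0.0855
grasp_force: 0.0
```

Request:
drive_tool(commands=[[[0,0,-0.05,0,0,0],[0,0,-0.12,0,0,0],[0,0,-0.12,0,0,0],[0,0,-0.12,0,0,0],[0,0,0,0,0,0]]])

```text
time: 22.6
ee_pos: [0.4946, 0.0164, 0.1904]
tool_rot: [-0.0, 1.0, 0.0, 0.005]
wrist_force: [-0.2, -0.2, -0.4]
opening: 0.0853
grasp_force: 0.0
```

Request:
drive_tool(commands=[[[-0.08,0.12,0,0,0,0],[-0.08,0.12,0,0,0,0],[-0.08,0.12,0,0,0,0],[-0.08,0.12,0,0,0,0],[0,0.12,0,0,0,0]]])

```text
time: 23.22
ee_pos: [0.3613, -0.2241, 0.1856]
tool_rot: [-0.001, 1.0, -0.001, -0.001]
wrist_force: [0.7, 0.2, -0.1]
opening: 0.0858
grasp_force: 0.0
```

Request:
drive_tool(commands=[[[0,0.1,0,0,0,0],[0,0.1,0,0,0,0],[0,0,0,0,0,0],[0,0,0,0,0,0]]])

```text
time: 23.72
ee_pos: [0.3636, -0.3027, 0.1855]
tool_rot: [-0.001, 1.0, -0.0, -0.001]
wrist_force: [-0.4, 0.8, 0.8]
opening: 0.0855
grasp_force: 0.0
```

```bash
python3 - <<'E'
from h import *
a=cams.capture("top");b=cams.capture("side")
up=lambda a,x,y,w,h:cv2.resize(a[y:y+h,x:x+w],(400,int(400*h/w)),interpolation=cv2.INTER_CUBIC)
cv2.imwrite("pics/end2.png",np.hstack([up(a,285,175,130,130),up(b,230,150,140,140)])[:,:,::-1])
for nm,lo,hi,bx in(("blue",(105,120,60),(125,255,255),(300,200,345,290)),("yel",(22,150,100),(32,255,255),(370,200,400,290))):
    c=blob(a,lo,hi,bx); print(nm,line("top",c,.054))
E
```

```text
blue ((489.7658386230469, 18.06467056274414), (71.95745086669922, 18.4890079498291), 0.8642189502716064)
yel ((493.7313232421875, -92.19844818115234), (23.92050552368164, 71.50286102294922), 88.38478088378906)
```

View pics/end2.png

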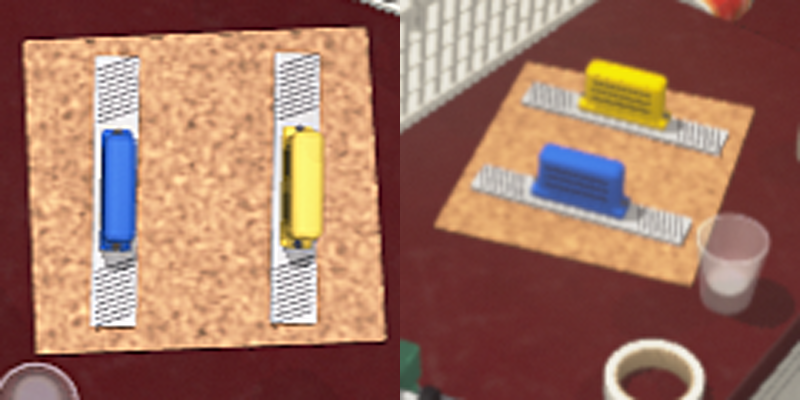

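The blue file lies flat and fully on the mat (crop (95..138, 57..326)), level with the yellow file, which has not moved.

```bash
python3 -c "
from workcell import ctrl
print(ctrl.close_job())"
```

```text
the job is handed in; nothing more can be done
None
```

I filed the plate's upper edge with two forward strokes at roughly 6–7 N (about 4 mm of sink), lifting the file clear before bringing it back, then laid the blue file flat on the mat beside the unmoved yellow one, regripping it once to set it further in from the mat's edge; the job was handed in at about 24 s.

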